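Slide the slotted drawer front up to the scribed line

ROBOT

A 6-joint arm with a two-finger parallel gripper is mounted at the origin on the work surface. World frame = base frame: x ahead of the robot, y to its left, z up, the work surface at z = 0. Lengths are in m, angles in rad, forces in N, time in s.
With the tool pointing down it reaches from about 0.425 to 0.95 m from the base axis. Payload 3.5 kg.
Tool frame: the origin (TCP) lies on the centre line of the jaws, within the pads' length; the fingertips stand 14 mm ahead of it and the grasp point (between the pads) lies 5 mm behind it (ctrl.finger_overhang is the distance from the TCP to the fingertips, in m); z points along the fingers, y is the line along which they close (so a half turn about z gives the same grasp; the last joint's range is limited). The gripper opens to 85 mm and grips with 20 to 120 N. Pads are 22 mm wide; open, the fingers measure 114 mm over their backs; the gripper's body (76 mm by 85 mm) begins 54 mm behind the grasp point. The pads swing forward as they close: fully open they stand 13 mm farther back than shut.
Start: joints at [1.196, 0.286, 1.577, -0, 1.279, -0.15], TCP at [0.15, 0.658, 0.245] pointing down, gripper open.
Joint ranges: [-2.77, 2.77], [-0.9, 2.22], [0.21, 2.48], [-1.53, 4.67], [0.24, 2.81], [-2.84, 2.84]. Speed limits (rad/s): [2.79, 2.79, 3.14, 3.14, 3.14, 3.14].

INTERFACE

Orientations are given as a unit quaternion [x, y, z, w].
In Python, from plant import ctrl gives the robot as it stands.
- The arm moves only by the tool send_rows, never from a script. Its argument "moves" is text: rows parted by semicolons, each of 7 numbers parted by spaces: the turn, a rotation vector about the tool's x, y, z in units of 360 degrees (1.0 is 360 degrees), then the shift along the tool's x, y, z in units of 20 cm (1.0 is 20 cm), then the gripper's target within -1 to 1 (fully open at 1, half-way at 0, shut at -1). A call has 1 to 12 rows; each row is the pose to reach, as a shift and turn from the pose commanded when the call began, along the tool's axes at that moment, turning the shorter way round; what a row does not reach only later rows make up. A row lasts 1/8 s, in which the tool goes at most 62.5 mm and 10.7 degrees, less where a joint would pass 70% of its speed; a pose out of reach is approached as far as the arm can. A call with a number of a shift or a turn outside -1 to 1 is refused whole. A call with a gripper value outside its range is refused whole. The fingers move at their own pace and stop on an object; "newtons" is the grip in N (left out, the last holds). Time passes only in rows, so rows that repeat a pose let the fingers close. It gives the time, the measured TCP pose, the force, the opening and the grip force at its end, in the units of the state.
- ctrl.get_state(): the state, without advancing time (a new reading comes with each control period).
- ctrl.read_camera(name): name is "scene" or "side" or "wrist"; returns a dict with "image" (384x512x3 uint8, red, green, blue), "fovy" (degrees; the focal length in pixels is half the picture's height over the tangent of half this angle, whatever the lens; pixels are square), "cx", "cy" (the principal point, pixels), "extrinsics" (4x4, takes a point from camera to world coordinates). Camera axes: x right, y up, looking along -z (the intrinsics and any distortion apply to the point x, -y, -z); pixel columns grow to the right and rows downward; lengths in m; the calibration is good to about 2 mm. A picture is of the moment at which its call begins. There is no depth.
- ctrl.sign_off(): hands the job in; it is judged then, once.
The state is a dict: "time": time; "qpos": joint angles; "dq": joint speeds; "joint_efforts": joint torques, N m; "eef_pos": TCP position; "tcp_rot": TCP orientation; "contact_force": force on the tool from outside, world axes, zero at the start; "wrist_torque": the same for the moment, N m; "opening": opening from 0.0 (shut) to 1.0 (fully open); "finger_force": force on a finger pad.
Only numpy, scipy, OpenCV 4.12 (cv2) and the standard library are available. Lean on these libraries where they do the work, as an engineer would, in place of code of your own. Each camera call takes 0.05 s, during which the arm holds its last target. There are 200 camera calls.

TASK

Two wooden drawer-front blanks lie on the plywood marking-out board. Slide the one with the finger slot through its middle along the board, flat and without lifting it, until its leading edge lies on the black line, square to it, and stop there; nothing will stop it for you. Leave the plain blank where it lies, and let go of the slotted one.

Things in the scene. Friction and masses are not known exactly. Their poses are not given: they have to be found in the camera images.
- slotted: Drawer-front blank of dark wood with a finger slot (60 x 26 mm, cut right through, long way along its y) in the middle; a flat rectangle 90 mm (its x) by 120 mm (its y), 22 mm thick, about 0.16 kg, loose on the marking-out board. Origin at the centre of its underside, z up, +y towards the line. At the start its leading edge is 70 to 150 mm short of the line and it is within 7 degrees of square to it. Push it on the 90 mm end face at y = -60 mm.
- slotted_edge (a point): Middle of the slotted blank's leading edge, at its underside: 60 mm from the blank's origin along the blank's +y. Axes as the blank's.
- line (a point): Middle of the straight black line, 3 mm wide and 300 mm long, drawn across the plywood marking-out board (fixed; 300 x 480 mm, 12 mm thick), on the board's top, 12 mm above the bench. x runs along the line; +y is the way to push: square to the line, away from the blanks. The board reaches 330 mm from the line to the -y side and 150 mm to the +y side. A flat pencil and a short steel rule lie on the board 110 mm or more past the line.
- plain: The other blank, to be left alone: same wood and outer size (90 x 120 x 22 mm) but with no slot. Lies beside the slotted one on the same side of the line, with a gap of 30 mm or more between them. Origin at the centre of its underside, axes as the slotted one's.
Mind the look-alikes: they are no part of the job. What is shaped like the slotted but orange is not meant.

How it is judged:
At the end, for the whole second after the job is handed in: The slotted blank lies flat, still and released on the board, the middle of its leading edge within 10 mm of the line (short or past) and within 130 mm of the line's middle along the line, square to the line within 10 degrees (y of slotted_edge in the frame of line between -0.01 and 0.01 m and x of slotted_edge in the frame of line between -0.13 and 0.13 m and angle between the y axis of slotted and the y axis of line, either way round below 0.175 rad and z of slotted_edge in the frame of line below 0.006 m and angle between slotted's own z axis and vertical below 0.08 rad and linear speed of slotted below 0.01 m/s); the robot touches nothing.
It fails at once if the slotted blank is lifted more than 20 mm off the board (z of slotted_edge in the frame of line above 0.02 m).
It fails at once if the plain blank is moved more than 15 mm (distance of plain from where it was at the start of the episode above 0.015 m).
It also fails if it takes over 38 s, if anything falls off the work surface, if the arm or the gripper's body presses on something with over 40 N, if the wrist force passes 120 N, or if a joint passes its speed limit or range.

## Working session

There is one attempt and no reset: what is moved stays moved. The work goes in short steps, Python scripts to look and compute and a tool call to move; the robot and the scene stay as the last step left them, time stands still between calls to the robot, and variables do not carry over. Pictures are saved under pics/ and viewed, at most 10 in all, crops included, and the job is handed in when it is done.

Besides the shell and the picture viewer there is one more tool, called after "Call:" by a JSON object that holds its "method" and its "body". send_rows: Moves the arm, as the interface text tells. Its arguments: {"type":"object","properties":{"moves":{"type":"string"},"newtons":{"type":"number"}},"required":["moves"]}

```bash
mkdir -p pics; ls; python3 - <<'E'
from plant import ctrl
import cv2,numpy as np
s=ctrl.get_state();print(s['eef_pos'],s['tcp_rot'],s['time'],ctrl.finger_overhang)
for n in ['scene','side','wrist']:
    c=ctrl.read_camera(n);cv2.imwrite(f'pics/{n}0.png',c['image'][:,:,::-1])
    np.save(f'{n}0.npy',c,allow_pickle=True)
    print(n,c['fovy'],c['cx'],c['cy'],c['extrinsics'].round(4).tolist() if hasattr(c['extrinsics'],'round') else c['extrinsics'],[k for k in c])
E
```

```text
pics
[0.15020132 0.65743877 0.24392802] [ 1.12169176e-01  9.93688425e-01 -1.13586677e-03 -3.15784225e-04] 0.0 0.014
scene 45.30825846909262 246.5741365416483 197.0325929826943 [[0.7826, -0.4524, 0.4276, 0.9435], [0.6223, 0.588, -0.5167, -0.5985], [-0.0177, 0.6705, 0.7417, 0.8209], [0.0, 0.0, 0.0, 1.0]] ['image', 'fovy', 'cx', 'cy', 'extrinsics']
side 44.046676808098695 260.72459717132665 193.1198808460218 [[-0.9858, 0.0967, -0.137, 0.3429], [-0.1674, -0.6144, 0.771, 0.8346], [-0.0096, 0.7831, 0.6219, 0.7761], [0.0, 0.0, 0.0, 1.0]] ['image', 'fovy', 'cx', 'cy', 'extrinsics']
wrist 58.21165374832111 260.9275654251305 194.09571099275271 [[0.2232, -0.9214, -0.3181, 0.0682], [0.9748, 0.2102, 0.0751, 0.6759], [-0.0023, -0.3269, 0.9451, 0.3725], [0.0, 0.0, 0.0, 1.0]] ['image', 'fovy', 'cx', 'cy', 'extrinsics']
```

View pics/scene0.png

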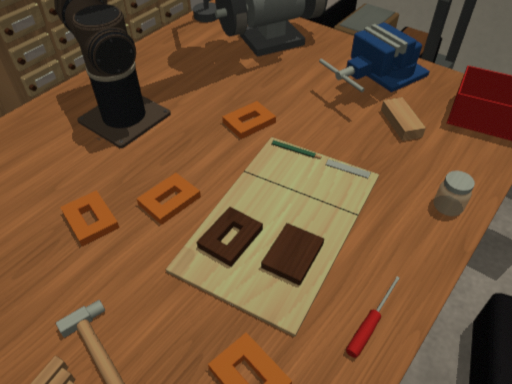

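View pics/side0.png

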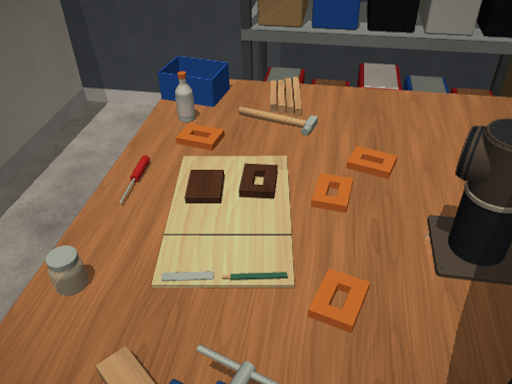

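Scene view: the dark slotted blank is at (230,236), the dark plain blank at (293,253), and the line runs (248,177) to (357,213). Orange slotted pieces at (250,118), (168,197), (90,217) and (250,365) are look-alikes. The target is the dark one with a hole at (230,236), which is at (259,180) in the side view. I'll confirm it in a crop and fit the poses.

```bash
cat > h.py <<'E'
import numpy as np,cv2
from scipy.optimize import minimize
def load(n): return np.load(n+'.npy',allow_pickle=True).item()
def K(c): f=c['image'].shape[0]/2/np.tan(np.radians(c['fovy']/2)); return f,c['cx'],c['cy']
def proj(c,P):
    E=np.array(c['extrinsics']);p=(np.atleast_2d(P)-E[:3,3])@E[:3,:3];f,cx,cy=K(c)
    return np.c_[cx+f*p[:,0]/-p[:,2],cy+f*p[:,1]/p[:,2]]
def back(c,uv,z):
    E=np.array(c['extrinsics']);uv=np.atleast_2d(uv);f,cx,cy=K(c)
    d=np.c_[(uv[:,0]-cx)/f,-(uv[:,1]-cy)/f,-np.ones(len(uv))]@E[:3,:3].T
    return E[:3,3]+d*((z-E[2,3])/d[:,2])[:,None]
def box(x,y,t,z0,h=.022):
    c,s=np.cos(t),np.sin(t)
    return np.array([[x+a*c-b*s,y+a*s+b*c,z] for a in(-.045,.045) for b in(-.06,.06) for z in(z0,z0+h)])
def blobs(c,n=2):
    im=c['image'].astype(int);m=((im.max(2)<95)&(im[...,0]-im[...,2]>8)).astype(np.uint8)
    m=cv2.morphologyEx(m,cv2.MORPH_OPEN,np.ones((3,3)))
    return m
def pick(m,seed):
    k,l,st,ce=cv2.connectedComponentsWithStats(m)
    ok=[i for i in range(1,k) if st[i,4]>300]
    i=min(ok,key=lambda i:np.hypot(*(ce[i]-seed)))
    pts=np.argwhere(l==i)[:,::-1].astype(np.int32)
    return cv2.convexHull(pts).reshape(-1,2)
def iou(a,b):
    a=cv2.convexHull(a.astype(np.float32));b=cv2.convexHull(b.astype(np.float32))
    i=cv2.intersectConvexConvex(a,b)[0];return i/(cv2.contourArea(a)+cv2.contourArea(b)-i)
def fit(views,x0,z0=None):
    f=lambda p:sum(1-iou(h+0.,proj(c,box(p[0],p[1],p[2],p[3]/1 if z0 is None else z0))) for c,h in views)
    x0=list(x0)+([.012] if z0 is None else [])
    best=None
    for k in range(3):
        S=np.array([x0]*(len(x0)+1),float)
        for i,d in enumerate([.01,.01,.1,.01][:len(x0)]): S[i+1,i]+=d
        r=minimize(f,x0,method='Nelder-Mead',options=dict(initial_simplex=S,xatol=1e-5,fatol=1e-6,maxiter=2000));x0=r.x
    return r.x,r.fun
E
python3 - <<'E'
from h import *
sc,si=load('scene0'),load('side0')
seeds={'slotted':((230,236),(259,180)),'plain':((293,253),(205,186))}
# line
def line(c,a,b):
    g=cv2.GaussianBlur(c['image'].astype(np.float32).sum(2),(0,0),.7);a,b=np.array(a,float),np.array(b,float);d=(b-a)/np.hypot(*(b-a));n=np.array([-d[1],d[0]])
    P=[]
    for t in np.linspace(.06,.94,40):
        o=a+(b-a)*t;s=np.linspace(-6,6,49);q=o+s[:,None]*n
        v=cv2.remap(g,q[:,:1].astype(np.float32),q[:,1:].astype(np.float32),1)[:,0];w=np.clip(np.median(v)-v-25,0,None)
        if w.sum()>0:P.append(o+n*(w@s)/w.sum())
    return back(c,np.array(P),.012)
for c,a,b in((sc,(248,177),(357,213)),(si,(165,234),(292,235))):
    L=line(c,a,b)[:,:2];v=cv2.fitLine(L.astype(np.float32),cv2.DIST_HUBER,0,.01,.01).ravel();r=(L-v[2:])@[-v[1],v[0]]
    print('line',v,np.degrees(np.arctan2(v[1],v[0])),len(L),r.std()*1e3, L[0],L[-1])
ends=[back(sc,[(248,177),(357,213)],.012),back(si,[(292,235),(165,234)],.012)];print('ends',np.round(ends,3).tolist())
print('board',back(sc,[(272,139),(378,178),(294,331),(169,271)],.012).round(3).tolist(),back(si,[(294,283),(156,285),(183,157),(288,156)],.012).round(3).tolist())
for n,(s1,s2) in seeds.items():
    v=[(sc,pick(blobs(sc),s1)),(si,pick(blobs(si),s2))]
    g=back(sc,s1,.02)[0]
    L=ends[0][1]-ends[0][0];th=np.arctan2(L[1],L[0])
    for z0 in(None,.012): print(n,z0,*fit(v,[g[0],g[1],th],z0))
    for w in v: print('  single',*fit([w],[g[0],g[1],th],.012))
cv2.imwrite('pics/crop.png',cv2.resize(sc['image'][125:335,160:390,::-1],None,fx=2.6,fy=2.6,interpolation=cv2.INTER_CUBIC))
E
```

```text
line [0.9874693  0.15781128 0.5832311  0.05632075] 9.079878 40 0.1730873490213545 [0.4504028  0.03510253] [0.69372996 0.07399005]
line [0.9876229  0.1568469  0.55256754 0.04991789] 9.023926 40 0.07920709994154543 [0.68912027 0.07150428] [0.43089792 0.03058881]
ends [[[0.438, 0.019, 0.012], [0.708, 0.08, 0.012]], [[0.413, 0.03, 0.012], [0.707, 0.074, 0.012]]]
board [[0.401, 0.17, 0.012], [0.693, 0.21, 0.012], [0.758, -0.246, 0.012], [0.478, -0.295, 0.012]] [[0.392, 0.174, 0.012], [0.676, 0.225, 0.012], [0.76, -0.242, 0.012], [0.463, -0.294, 0.012]]
slotted None [ 0.52387611 -0.15258106  0.08554743  0.01059155] 0.09710754382441
slotted 0.012 [ 0.52423503 -0.15332332  0.08445028] 0.10054786122620496
  single [ 0.52442268 -0.15323218  0.07900567] 0.030498840519260995
  single [ 0.5241893  -0.15518063  0.09341553] 0.06519020558115762
plain None [ 0.65799008 -0.10657144  0.18443622  0.00934228] 0.14961007599084264
plain 0.012 [ 0.65824698 -0.10773619  0.17868323] 0.15655519273125595
  single [ 0.65895877 -0.10771069  0.18547394] 0.04408938328281786
  single [ 0.6588967  -0.11278305  0.17988791] 0.10409996306382363
```

View pics/crop.png

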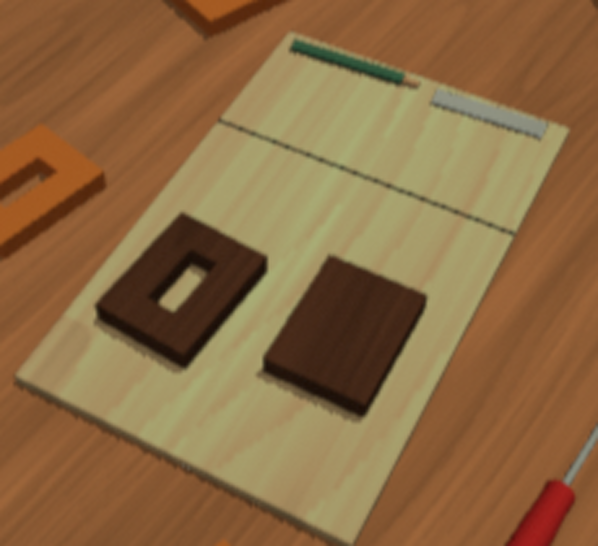

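Confirmed by the crop: the dark blank at (180,285) has the slot, and its neighbour at (345,335) is plain. The leading edge is about 137 mm short of the line and about 4° off square. I'll push its rear face with two half-open fingers set parallel to the line. First I turn the tool and travel round at height.

Call:
{"method": "send_rows", "body": {"moves": "0 0 0.1 -0.5 -0.3 0 0.2; 0 0 0.189 -0.87 -0.47 0 0.2; 0 0 0.189 -0.87 -0.47 0 0.2; 0 0 0.189 -0.87 -0.47 0 0.2; 0 0 0.189 -0.87 -0.47 0 0.2; 0 0 0.189 -0.87 -0.47 0 0.2; 0 0 0.189 -0.87 -0.47 0 0.2; 0 0 0.189 -0.87 -0.47 0 0.2", "newtons": 60}}

```text
time: 1.15
eef_pos: [0.299, 0.5274, 0.2449]
tcp_rot: [0.649, 0.761, -0.0, 0.0]
contact_force: [-0.1, -0.2, 0.5]
opening: 0.599
finger_force: 0.0
```

Call:
{"method": "send_rows", "body": {"moves": "0 0 0 -1 0.55 0 0.2; 0 0 0 -1 0.55 0 0.2; 0 0 0 -1 0.55 0 0.2; 0 0 0 -1 0.55 0 0.2"}}

```text
time: 1.65
eef_pos: [0.4405, 0.3453, 0.2453]
tcp_rot: [0.649, 0.761, -0.0, 0.0]
contact_force: [0.0, 0.2, -0.2]
opening: 0.601
finger_force: 0.0
```

Call:
{"method": "send_rows", "body": {"moves": "0 0 0 -1 0 0 0.2; 0 0 0 -1 0 0 0.2; 0 0 0 -1 0 0 0.2; 0 0 0 -1 0 0 0.2"}}

```text
time: 2.15
eef_pos: [0.4712, 0.147, 0.2453]
tcp_rot: [0.65, 0.76, -0.0, 0.0]
contact_force: [-0.2, 0.3, 0.5]
opening: 0.602
finger_force: 0.0
```

Call:
{"method": "send_rows", "body": {"moves": "0 0 0 -1 0 0 0.2; 0 0 0 -1 0 0 0.2; 0 0 0 -1 0 0 0.2; 0 0 0 -1 0 0 0.2"}}

```text
time: 2.65
eef_pos: [0.5028, -0.0499, 0.2454]
tcp_rot: [0.65, 0.76, 0.0, 0.0]
contact_force: [0.4, -0.3, -0.2]
opening: 0.598
finger_force: 0.0
```

Call:
{"method": "send_rows", "body": {"moves": "0 0 0 -1 0 0 0.2; 0 0 0 -1 0 0 0.2; 0 0 0 -1 0 0 0.2; 0 0 0 -1 0 0 0.2; 0 0 0 -1 0 0 0.2"}}

```text
time: 3.28
eef_pos: [0.5342, -0.2441, 0.2448]
tcp_rot: [0.649, 0.761, 0.0, -0.001]
contact_force: [-0.4, 0.3, 0.5]
opening: 0.598
finger_force: 0.0
```

Call:
{"method": "send_rows", "body": {"moves": "0 0 0 -0.05 0 0.3 0.2; 0 0 0 -0.05 0 0.6 0.2; 0 0 0 -0.05 0 0.9 0.2; 0 0 0 -0.05 0 0.95 0.2; 0 0 0 -0.05 0 0.95 0.2; 0 0 0 -0.05 0 0.95 0.2"}}

```text
time: 4.03
eef_pos: [0.5378, -0.2557, 0.0589]
tcp_rot: [0.649, 0.761, 0.0, 0.003]
contact_force: [0.4, -0.6, 0.2]
opening: 0.602
finger_force: 0.0
```

```bash
python3 - <<'E'
from plant import ctrl
import cv2,numpy as np
c=ctrl.read_camera('scene');d=ctrl.read_camera('side');np.save('scene1.npy',c,allow_pickle=True)
a=c['image'][140:340,150:400];b=d['image'][110:310,140:330]
cv2.imwrite('pics/p1.png',cv2.resize(np.hstack([a,b])[:,:,::-1],None,fx=1.8,fy=1.8,interpolation=cv2.INTER_CUBIC))
print(ctrl.get_state()['eef_pos'])
E
```

```text
[ 0.537386   -0.25585918  0.0585286 ]
```

View pics/p1.png

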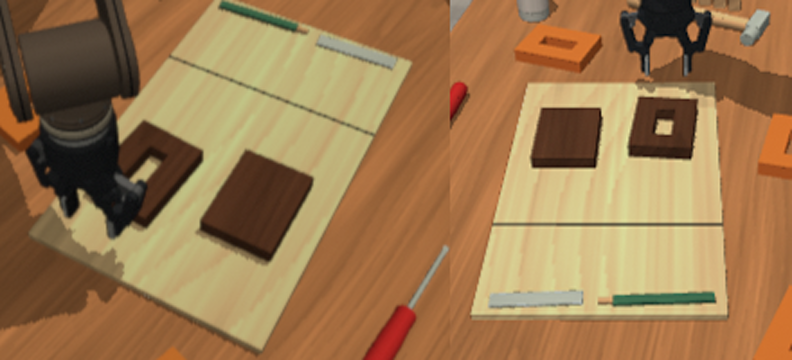

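The fingers straddle the middle of the slotted blank's rear face (side crop, tips at (645,70) and (687,70)) and stand clear behind it. The plain blank is well to the side. Lowering to TCP z ≈ 31 mm.

Call:
{"method": "send_rows", "body": {"moves": "0 0 0 0 0 0.07 0.2; 0 0 0 0 0 0.14 0.2; 0 0 0 0 0 0.14 0.2; 0 0 0 0 0 0.14 0.2"}}

```text
time: 4.62
eef_pos: [0.5353, -0.2548, 0.0268]
tcp_rot: [0.649, 0.761, -0.0, -0.0]
contact_force: [-0.7, -0.9, 0.5]
opening: 0.603
finger_force: 0.0
```

Call:
{"method": "send_rows", "body": {"moves": "0 0 0 0.05 0 -0.02 0.2; 0 0 0 0.1 0 -0.02 0.2; 0 0 0 0.13 0 -0.02 0.2; 0 0 0 0.16 0 -0.02 0.2; 0 0 0 0.19 0 -0.02 0.2; 0 0 0 0.22 0 -0.02 0.2; 0 0 0 0.26 0 -0.02 0.2; 0 0 0 0.31 0 -0.02 0.2; 0 0 0 0.36 0 -0.02 0.2; 0 0 0 0.41 0 -0.02 0.2; 0 0 0 0.45 0 -0.02 0.2; 0 0 0 0.45 0 -0.02 0.2"}}

```text
time: 6.12
eef_pos: [0.5209, -0.165, 0.031]
tcp_rot: [0.649, 0.761, 0.0, -0.001]
contact_force: [0.7, 0.4, -0.2]
opening: 0.603
finger_force: 0.0
```

```bash
python3 - <<'E'
from plant import ctrl
import cv2,numpy as np
c=ctrl.read_camera('scene');d=ctrl.read_camera('side');np.save('scene2.npy',c,allow_pickle=True);np.save('side2.npy',d,allow_pickle=True)
a=c['image'][140:340,150:400];b=d['image'][110:310,140:330]
cv2.imwrite('pics/p2.png',cv2.resize(np.hstack([a,b])[:,:,::-1],None,fx=1.8,fy=1.8,interpolation=cv2.INTER_CUBIC))
s=ctrl.get_state();print(s['eef_pos'],s['contact_force'])
E
```

```text
[ 0.52112997 -0.16571074  0.03110527] [-0.51568903  0.32126685  0.87133943]
```

View pics/p2.png

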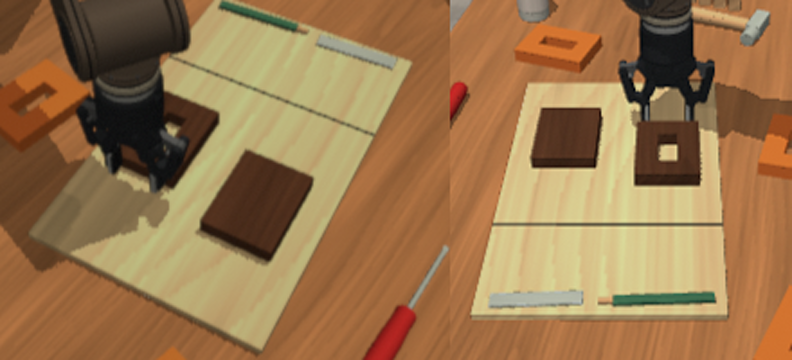

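The blank (side crop, centre (668,150)) has squared up against both fingers and moved about 55 mm. Measuring its remaining gap to the line in the side view.

```bash
cat > gap.py <<'E'
from h import *
u=np.array([.9875,.1575]);n=np.array([-.1575,.9875])
def gap(c,x0,r0,r1,lc=230):
    g=c['image'].astype(float).sum(2);P=[]
    for x in range(x0-14,x0+15,2):
        k=g[r0:r1,x];lo,hi=k[:6].mean(),np.percentile(k,80);t=(lo+hi)/2
        i=np.where(k>t)[0][0];P.append((x,r0+i-1+(t-k[i-1])/(k[i]-k[i-1])))
    W=back(c,np.array(P),.012)[:,:2];v=cv2.fitLine(W.astype(np.float32),cv2.DIST_HUBER,0,.01,.01).ravel()
    m=W.mean(0);L=np.array([.56757,.0523])  # line in side view
    return np.median(P,0),((L-W)@n).mean(),np.degrees(np.arctan2(v[1]*np.sign(v[0]),abs(v[0])))-9.05,(m-np.array([.565,.052]))@u
E
python3 - <<'E'
from gap import *
print(gap(load('side2'),260,203,230))
E
```

```text
(array([260.        , 212.80433333]), np.float64(0.07624143863586429), np.float32(0.06800175), np.float64(-0.07804985181626918))
```

Call:
{"method": "send_rows", "body": {"moves": "0 0 0 0.03 0 0 0.2; 0 0 0 0.07 0 0 0.2; 0 0 0 0.11 0 0 0.2; 0 0 0 0.15 0 0 0.2; 0 0 0 0.19 0 0 0.2; 0 0 0 0.23 0 0 0.2; 0 0 0 0.27 0 0 0.2; 0 0 0 0.3 0 0 0.2; 0 0 0 0.32 0 0 0.2; 0 0 0 0.34 0 0 0.2; 0 0 0 0.35 0 0 0.2; 0 0 0 0.35 0 0 0.2"}}

```text
time: 7.72
eef_pos: [0.5102, -0.0967, 0.0312]
tcp_rot: [0.649, 0.761, 0.0, -0.0]
contact_force: [-1.1, 0.3, -0.0]
opening: 0.597
finger_force: 0.0
```

```bash
python3 - <<'E'
from plant import ctrl
from gap import *
d=ctrl.read_camera('side');np.save('side3.npy',d,allow_pickle=True)
cv2.imwrite('pics/p3.png',cv2.resize(d['image'][140:290,150:330,::-1],None,fx=4,fy=4,interpolation=cv2.INTER_CUBIC))
s=ctrl.get_state();print(s['eef_pos'],(np.array([.5678,.0531])-s['eef_pos'][:2])@n-.131)
print(gap(d,260,224,242))
E
```

```text
[ 0.51021625 -0.0967946   0.03125672] 0.007951479897531921
(array([260.        , 231.85646368]), np.float64(0.007919896835230986), np.float32(0.06666374), np.float64(-0.07881542922833798))
```

View pics/p3.png

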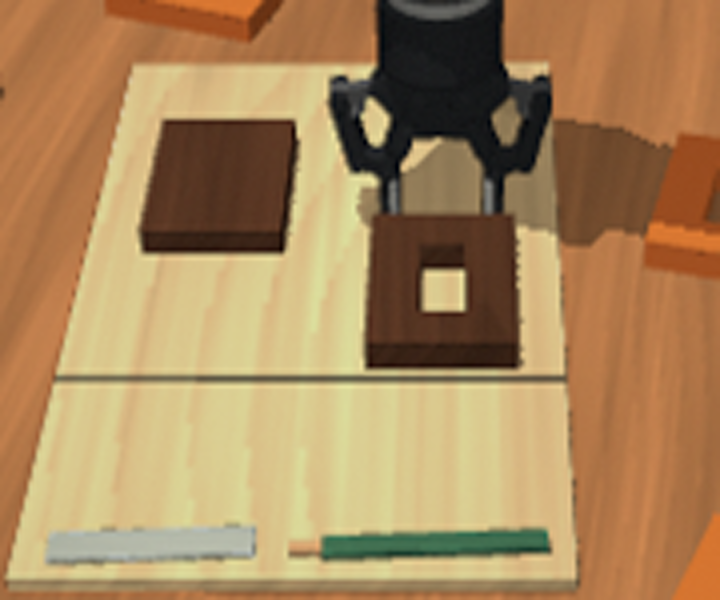

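The blank is square, with its leading edge at crop row 367 against the line at row 379, so about 8 mm is left. Pushing the last 8 mm slowly, then backing off and rising.

Call:
{"method": "send_rows", "body": {"moves": "0 0 0 0.01 0 0 0.2; 0 0 0 0.02 0 0 0.2; 0 0 0 0.03 0 0 0.2; 0 0 0 0.04 0 0 0.2; 0 0 0 0.042 0 0 0.2; 0 0 0 0.042 0 0 0.2; 0 0 0 -0.05 0 0 0.2; 0 0 0 -0.2 0 0 0.2; 0 0 0 -0.2 0 -0.3 0.2; 0 0 0 -0.2 0 -0.6 0.2; 0 0 0 -0.2 0 -0.6 0.2; 0 0 0 -0.2 0 -0.6 0.2"}}

```text
time: 9.28
eef_pos: [0.5165, -0.1372, 0.1514]
tcp_rot: [0.649, 0.761, -0.0, 0.0]
contact_force: [-0.5, -0.3, -0.6]
opening: 0.603
finger_force: 0.0
```

```bash
python3 - <<'E'
from plant import ctrl
from gap import *
d=ctrl.read_camera('side')
cv2.imwrite('pics/p4.png',cv2.resize(d['image'][140:290,150:330,::-1],None,fx=4,fy=4,interpolation=cv2.INTER_CUBIC))
g=d['image'].astype(int).sum(2);print(ctrl.get_state()['eef_pos']);print(g[226:242,260],g[226:242,220])
c=ctrl.read_camera('scene');v=[(c,pick(blobs(c),(247,190)))]
np.save('scene4.npy',c,allow_pickle=True)
p,e=fit(v,[.5,.02,.158],.012);E=p[:2]+.06*np.array([-np.sin(p[2]),np.cos(p[2])])
print(p,e,'gap',(np.array([.5678,.0538])-E)@n)
E
```

```text
[ 0.51582193 -0.1366384   0.15013666]
[159 149 117 100  96 101 101  99 125 381 557 541 539 536 539 539] [543 539 537 542 539 538 546 475 233 364 555 539 539 537 537 536]
[ 0.49722726 -0.01801745  0.18709738] 0.12467734987035817 gap -0.0001692363935924999
```

View pics/p4.png

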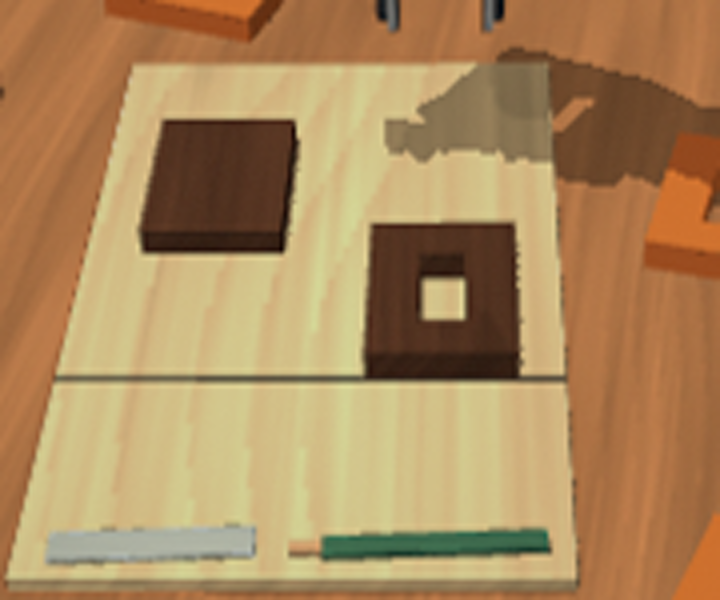

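The leading edge (crop row 378) lies on the line (row 379) and is square to it. The gripper is clear, and the plain blank is where it started.

```bash
python3 -c "
from plant import ctrl
print(ctrl.sign_off())"
```

```text
the job is handed in; nothing more can be done
None
```

The slotted blank's leading edge is on the line, square to it to the eye and within about 1 mm by the last camera check; it is released, the plain blank is untouched, and the job is handed in with no verdict returned.

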